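# Hang the sample cup on the dosing rail and hold the dropper over it

## Robot

A 6-joint arm with a two-finger parallel gripper is mounted at the origin on the work surface. World frame = base frame: x ahead of the robot, y to its left, z up, the work surface at z = 0. Lengths are in m, angles in degrees, forces in N, time in s.
With the tool pointing down it reaches from about 0.25 to 0.725 m from the base axis. Payload 9.7 kg.
Tool frame: the origin (TCP) lies midway between the tips of the shut fingers; the grasp point (between the pads) lies 19 mm behind it (bot.grasp_offset is the distance from the TCP to the grasp point, in m); z points along the fingers, x is the direction in which the jaws open and shut, and the axes are right-handed (so a half turn about z gives the same grasp; the last joint's range is limited). The gripper opens to 85 mm and grips with 20 to 120 N. Pads are 22 mm wide; open, the fingers measure 114 mm over their backs; the gripper's body (76 mm by 85 mm) begins 54 mm behind the grasp point. The pads swing forward as they close: fully open they stand 13 mm farther back than shut.
Start: joints at [-69.271, 4.979, 10.078, 95.1, 0, 90], TCP at [0.195, -0.514, 0.231] pointing down, gripper open.
Joint ranges: [-179.16, 179.16], [-48.56, 103.87], [-65.8, 70.77], [-126.05, 130.52], [-82.76, 87.17], [-180, 180]. Speed limits (degrees/s): [127.2, 127.2, 147.25, 180, 180, 180].

## Interface

Orientations are given as [roll, pitch, yaw] about the fixed x, y, z axes, in that order (R = Rz(yaw) Ry(pitch) Rx(roll)).
In Python, from workcell import bot gives the robot as it stands.
- The arm moves only by the tool send_rows, never from a script. Its argument "targets" is a list of rows, each a list of 5 numbers: the closure, from 0 (fully open) to 1 (shut), then the shift along the world's x, y, z in mm, then the turn about the world's z in degrees. A call has 1 to 10 rows; each row is the pose to reach, as a shift and turn from the pose commanded when the call began; what a row does not reach only later rows make up. A row lasts 1/8 s, in which the tool goes at most 62.5 mm and 10.7 degrees, less where a joint would pass 70% of its speed; a pose out of reach is approached as far as the arm can. A call with a gripper value outside its range is refused whole. The fingers move at their own pace and stop on an object; "squeeze" is the grip in N (left out, the last holds). Time passes only in rows, so rows that repeat a pose let the fingers close. It gives the time, the measured TCP pose, the force and the opening at its end, in the units of the state.
- bot.get_obs(): the state, without advancing time (a new reading comes with each control period).
- bot.camera(name): name is "side" or "top"; returns a dict with "pixels" (480x640x3 uint8, red, green, blue), "intrinsics" (3x3 intrinsics, pixels), "view" (4x4, takes a point from world to camera coordinates). Camera axes: x right, y down, z forward; pixel columns grow to the right and rows downward; lengths in m; the calibration is good to about 2 mm. A picture is of the moment at which its call begins. There is no depth.
- bot.job_done(): hands the job in, once; it reports no verdict.
The state is a dict: "time": time; "q": joint angles; "qd": joint speeds; "joint_efforts": joint torques, N m; "ee_pos": TCP position; "tcp_rot": TCP orientation; "wrist_force": force on the tool from outside, world axes, zero at the start; "torque": the same for the moment, N m; "opening": finger opening in m.
Only numpy, scipy, OpenCV 4.12 (cv2) and the standard library are available. Lean on these libraries where they do the work, as an engineer would, in place of code of your own. Each camera call takes 0.05 s, during which the arm holds its last target.

## Task

Hook the cup carrier over the left end of the dosing rail (as the robot sees it), cup towards the robot, slide it along, never lifting it off, until it is in line with the pointer, and let go. Then take the long dropper from the rack and carry it upright over the low screen, bumping nothing with it, until its tip is about one centimetre above the middle of the cup's mouth, touching nothing. Finish like that, holding the dropper still in the air, with the short droppers and everything else left where they were.

Things in the scene. Friction and masses are not known exactly. Their poses are not given: they have to be found in the camera images.
- carrier_handle (a point): Centre of the black handle (18 x 18 mm, 40 tall) on top of the loose cup carrier (aluminium, 140 g, 140 mm tall), 120 mm above its underside. Carrier x points to its hook side, z up; 46 mm wide in y. An upright plate, 95 mm tall, its hook-side face 3 mm to -x of here, bears an open cup on its -x side and, at its top, a downward-open hook on its +x side. Hung, the plate leans on the rail's face.
- carrier_hook (a point): Middle of the underside of the hook's bridge (it rests on the rail), 25 mm below the handle centre and 4 mm to +x of it. The slot is 14 mm wide in x (7 mm each way), 36 mm long in y; its outer (+x) lip reaches 35 mm down, the lowest 15 mm flared outward; on the -x side is the plate, reaching 95 mm down to the carrier's underside. Axes as the carrier's.
- carrier_mouth (a point): Centre of the rim of the open white cup on the carrier: outer diameter 44 mm, inner 38 mm, rim 66 mm above the carrier's underside, 31 mm to -x of the handle centre and 54 mm below it. Axes as the carrier's.
- rail_top (a point): Middle of the top edge of the fixed dosing rail, a flat aluminium bar on edge: 8 mm thick (x), 340 mm long (y; the +y end is the left end), 60 mm tall, top edge 150 mm above the table, on thin posts under its ends. Nothing stands above it. Hung, the carrier's x points along this x (away from the robot), cup on the robot's side.
- mark_top (a point): The mark: the point on the middle of the rail's top edge where a dark 4 mm line runs round the bar, with a steel pointer standing behind the rail (tip 37 mm to +x, top 14 mm lower than the rail's top edge). Axes as the rail's. It lies 0 to 100 mm to -y of the rail's middle. The carrier is at the mark when the middle of its hook is level with it along y.
- dropper_center (a point): Centre of the long dropper, loose, rigid, 145 mm long, 30 g, hanging upright in a rack hole: dark round head, 20 mm diameter x 50 tall, on a clear stem 8 mm thick x 95 long, tapered in its last 20 mm. z from tip to head. The tip is 72.5 mm below, the head's centre 47.5 mm above. The head rests on the rack's top, 115 mm above the table. Short droppers: heads 26 mm tall.
- dropper_head (a point): Centre of the long dropper's head, where to grasp it; 120 mm above its tip. Its axes are the dropper's.
- dropper_tip (a point): Tip of the long dropper, the lower end of its stem.
- rack: Fixed white dropper rack, 210 mm long (x) x 60 mm wide (y) x 111 to 115 mm tall, open at its long sides; origin at the centre of its underside. Three 13 mm holes in its top plate, 65 mm apart along its x, one dropper hanging in each, in any order.
- screen_top (a point): Middle of the top edge of the low fixed grey screen standing between rack and rail: 240 mm long along its x, 10 mm thick at most, 140 mm tall.
- short_a: A short dropper in the rack (head 20 mm diameter x 26 mm, stem 50 mm), to be left alone; origin at its tip.
- short_b: The other short dropper, the same, to be left alone; origin at its tip.
- vial_a: A loose capped white vial, 25 mm diameter, 64 mm tall, bystander; origin at its underside.
- vial_b: Another such vial, bystander.
- spare_cup: A small loose white cup without a carrier, 56 mm across, 35 mm tall, bystander; origin at its underside.
- dish_lid: A loose clear round dish lid lying flat, 84 mm across, 11 mm tall, bystander.
- spray: A loose white spray bottle, 76 mm diameter, about 210 mm tall, bystander; origin at its underside.
- gel: A loose clear bottle, 60 mm diameter, 150 mm tall, bystander; origin at its underside.
Things that resemble listed ones, but are neither listed nor needed, are in the scene too. Of the things that look like the part that bears screen_top, take the one that is farthest to the robot's right at the start.

How it is judged:
By the outcome, as a careful person would: the job done as asked, in the order asked, and still so for the second after the job is handed in, while the arm keeps its last pose, push and grip.
It also fails if it takes over 61 s, if anything falls off the work surface, if the arm or the gripper's body presses on something with over 40 N, if the wrist force passes 120 N, or if a joint passes its speed limit or range.

## Working session

There is one attempt and no reset: what is moved stays moved. The work goes in short steps, Python scripts to look and compute and a tool call to move; the robot and the scene stay as the last step left them, time stands still between calls to the robot, and variables do not carry over. Pictures are saved under pics/ and viewed, and the job is handed in when it is done.

Besides the shell and the picture viewer there is one more tool, called by a JSON object that holds its "method" and its "body", one argument or row to a line. send_rows: Moves the arm, as the interface text tells. Its arguments: {"type":"object","properties":{"targets":{"type":"array","items":{"type":"array","items":{"type":"number"}}},"squeeze":{"type":"number"}},"required":["targets"]}

```bash
mkdir -p pics; ls; python3 - <<'E'
from workcell import bot
import cv2,numpy as np
o=bot.get_obs();print({k:np.round(v,3).tolist() for k,v in o.items()},bot.grasp_offset)
for n in("side","top"):
    c=bot.camera(n);cv2.imwrite(f"pics/{n}0.png",c["pixels"][:,:,::-1]);np.savez(f"{n}0.npz",**c)
    print(n,np.round(c["intrinsics"],2).tolist(),np.round(c["view"],4).tolist())
E
```

```text
pics
{'time': 0.0, 'q': [-69.272, 5.009, 10.033, 95.098, 0.003, 89.999], 'qd': [0.014, 0.031, 0.072, -0.064, 0.006, 0.029], 'joint_efforts': [0.001, -52.039, 46.481, 0.016, 0.0, -0.0], 'ee_pos': [0.195, -0.514, 0.231], 'tcp_rot': [-179.997, 0.073, -69.271], 'wrist_force': [0.054, -0.037, 0.667], 'torque': [0.031, -0.01, 0.013], 'opening': 0.085} 0.0187
side [[477.02, 0.0, 325.86], [0.0, 477.02, 238.01], [0.0, 0.0, 1.0]] [[-0.9853, -0.1699, -0.0195, 0.4693], [-0.114, 0.7377, -0.6654, 0.1223], [0.1275, -0.6534, -0.7462, 1.0806], [0.0, 0.0, 0.0, 1.0]]
top [[449.09, 0.0, 320.91], [0.0, 449.09, 236.86], [0.0, 0.0, 1.0]] [[-0.0344, -0.9994, 0.0032, 0.0287], [-0.9772, 0.0329, -0.2098, 0.4867], [0.2096, -0.0104, -0.9777, 0.9812], [0.0, 0.0, 0.0, 1.0]]
```

View pics/side0.png

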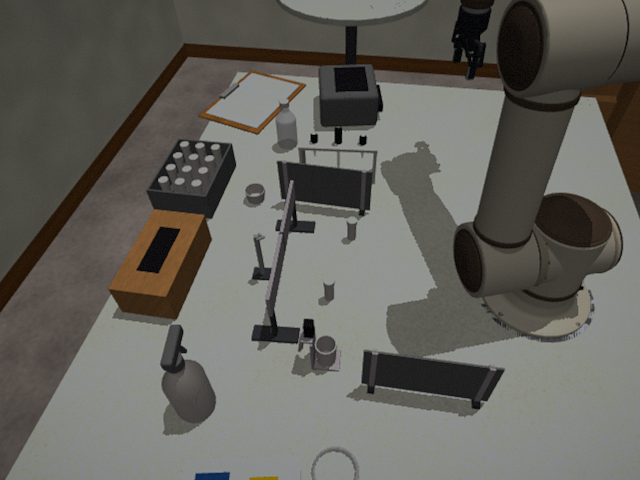

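View pics/top0.png

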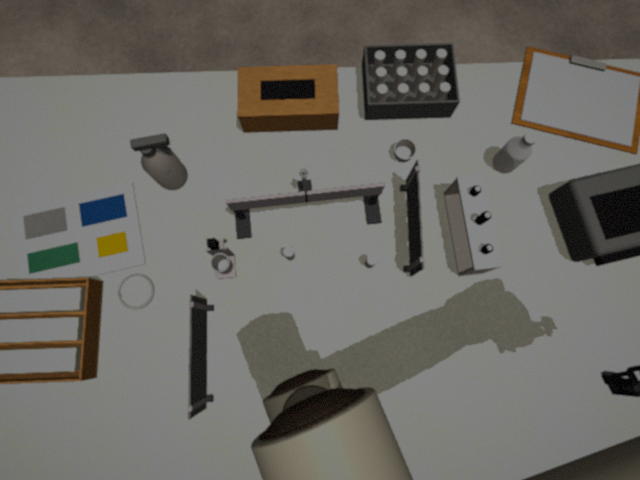

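The side view shows the rail at (283,245), the carrier at (318,345), and the rack at (338,160) behind the screen at (325,185). The top view shows the rail from (228,200) to (383,190) and the carrier near (220,257). The rack is at (470,225) and the right-hand screen at (413,220). Next I'll enlarge these areas.

```bash
cat > h.py <<'E'
import numpy as np,cv2
from scipy.optimize import least_squares
def load(t): return {n:np.load(f"{n}{t}.npz") for n in("side","top")}
def proj(c,p):
    p=np.atleast_2d(p);V=c["view"];q=p@V[:3,:3].T+V[:3,3];k=q@c["intrinsics"].T;return k[:,:2]/k[:,2:]
def onz(c,uv,z):
    V=c["view"];R=V[:3,:3];o=-R.T@V[:3,3];d=R.T@np.linalg.inv(c["intrinsics"])@np.array([uv[0],uv[1],1.]);return o+d*(z-o[2])/d[2]
def tri(cs,uvs):
    f=lambda p:np.concatenate([proj(c,p)[0]-uv for c,uv in zip(cs,uvs)])
    r=least_squares(f,[.4,0,.1]);return r.x,np.round(r.fun,2)
def crop(name,t,u0,v0,w,h,s,out):
    im=cv2.imread(f"pics/{name}{t}.png")[v0:v0+h,u0:u0+w]
    im=cv2.convertScaleAbs(im,alpha=1.3,beta=10)
    im=cv2.resize(im,None,fx=s,fy=s,interpolation=cv2.INTER_CUBIC)
    for u in range((u0+9)//10*10,u0+w,10):
        x=int((u-u0+.5)*s);cv2.line(im,(x,0),(x,5 if u%50 else 12),(0,0,255),1)
        if u%20==0: cv2.putText(im,str(u),(x-10,22),0,.35,(0,0,255),1)
    for v in range((v0+9)//10*10,v0+h,10):
        y=int((v-v0+.5)*s);cv2.line(im,(0,y),(5,y),(0,0,255),1);
        if v%20==0: cv2.putText(im,str(v),(8,y+4),0,.35,(0,0,255),1)
    cv2.imwrite(f"pics/{out}.png",im)
E
python3 - <<'E'
from h import *
crop("top","0",195,160,200,130,4,"t_rail")
crop("top","0",390,150,130,130,4.5,"t_rack")
crop("side","0",235,170,130,210,2.8,"s_rail")
crop("side","0",260,110,130,110,5,"s_rack")
crop("side","0",240,300,120,80,6,"s_car")
E
```

```text
(no output)
```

View pics/t_rail.png

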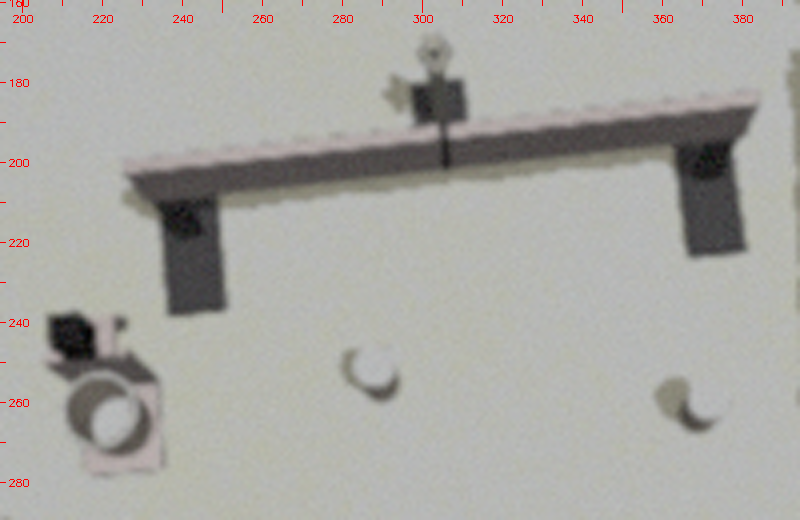

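View pics/t_rack.png

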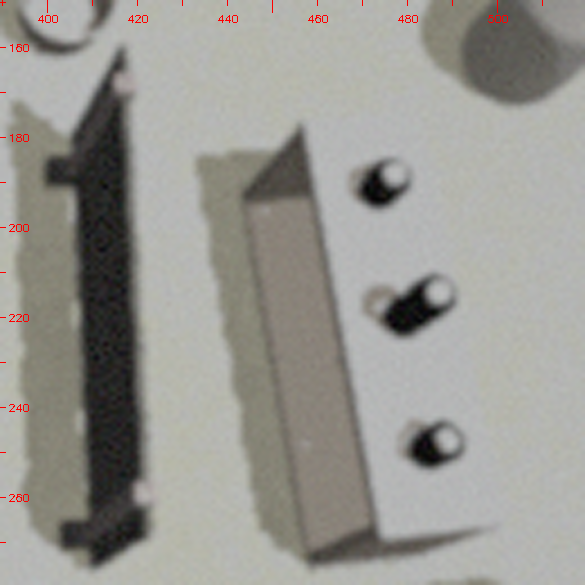

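View pics/s_rail.png

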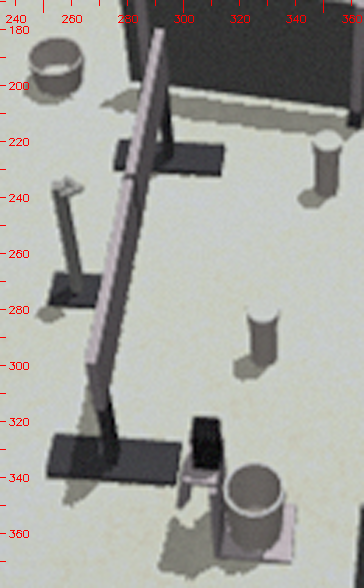

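View pics/s_rack.png

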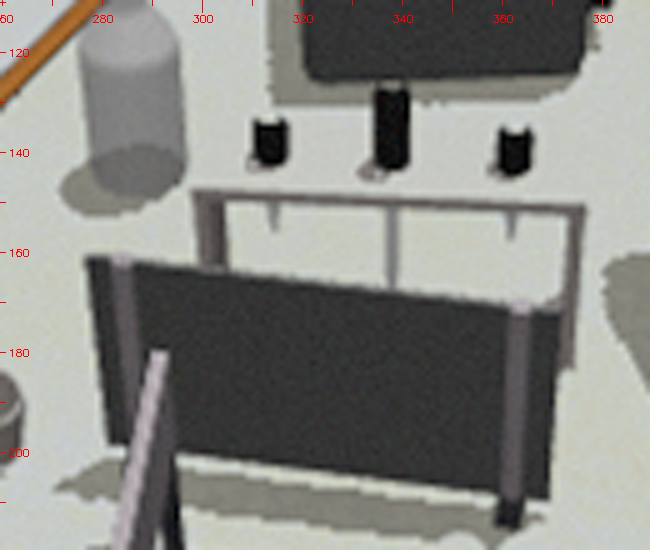

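View pics/s_car.png

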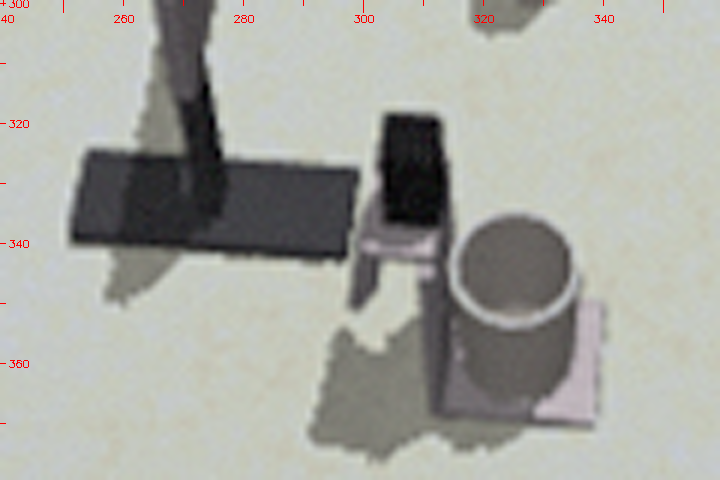

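```bash
python3 - <<'E'
from h import *
C=load("0");S,T=C["side"],C["top"]
def tt(u,v): return (u/4+194.5,v/4+159.5)
def tr(u,v): return (u/4.5+389.5,v/4.5+149.5)
def sr(u,v): return (u/2.8+234.5,v/2.8+169.5)
def sk(u,v): return (u/5+259.5,v/5+109.5)
def sc(u,v): return (u/6+239.5,v/6+299.5)
P=lambda n,a,b:print(n,*[np.round(x,4) for x in tri([S,T],[a,b])])
Z=lambda n,c,uv,z:print(n,np.round(onz(c,uv,z),4))
P("rail L far",sr(86,362),tt(122,163)); P("rail L near",sr(97,360),tt(130,175))
P("rail R far",sr(157,28),tt(760,92)); P("rail R near",sr(164,29),tt(756,106))
P("mark near",sr(133,176),tt(444,126))
for n,c,f,l in (("T",T,tt,[(122,163),(130,175),(760,92),(756,106),(443,124)]),("S",S,sr,[(86,362),(97,360),(157,28),(164,29),(122,177),(133,176)])):
    for q in l: Z("rail150 "+n,c,f(*q),.15)
P("cup",sc(513,270),tt(108,411));Z("cup S",S,sc(513,270),.066);Z("cup T",T,tt(108,411),.066)
for q in [(593,425),(605,300),(433,413)]: Z("base S",S,sc(*q),.003)
for q in [(160,378),(165,468),(85,477)]: Z("base T",T,tt(*q),.003)
Z("handle top S",S,sc(383,114),.14);Z("handle top S",S,sc(438,116),.14)
for q in [(48,316),(80,312)]: Z("handle top T",T,tt(*q),.14)
# dropper
Z("head top T",T,tr(438,294),.165)
Z("headtop S",S,sk(393,90),.165)
P("headtop",sk(393,90),tr(438,294))
for q in [(316,194),(339,152),(307,126),(378,538)]: print(q)
for q in [(88,257),(560,311)]: Z("screen top S",S,sk(*q),.14)
for q in [(122,45),(145,525)]: Z("screen top T",T,tr(*q),.14)
for q in [(302,125),(380,540),(498,525)]: Z("rack T",T,tr(*q),.115)
for q in [(193,190),(585,207)]: Z("rack S",S,sk(*q),.115)
E
```

```text
rail L far [0.5522 0.2123 0.1523] [ 0.27  0.09 -0.   -0.32]
rail L near [0.5458 0.2084 0.1505] [ 0.21  0.07 -0.   -0.25]
rail R far [ 0.5795 -0.1261  0.1518] [-0.04 -0.01  0.    0.04]
rail R near [ 0.5719 -0.1232  0.1539] [ 0.31  0.11 -0.   -0.3 ]
mark near [0.5629 0.0424 0.1537] [-1.22 -0.43  0.01  1.29]
rail150 T [0.5522 0.2128 0.15  ]
rail150 T [0.5454 0.2085 0.15  ]
rail150 T [ 0.5802 -0.1264  0.15  ]
rail150 T [ 0.5725 -0.1238  0.15  ]
rail150 T [0.568  0.0429 0.15  ]
rail150 S [0.5534 0.2107 0.15  ]
rail150 S [0.5464 0.208  0.15  ]
rail150 S [ 0.58   -0.1281  0.15  ]
rail150 S [ 0.5739 -0.1277  0.15  ]
rail150 S [0.5692 0.0422 0.15  ]
rail150 S [0.5611 0.0399 0.15  ]
cup [0.4354 0.2382 0.0589] [ 0.19  0.05  0.01 -0.23]
cup S [0.435 0.242 0.066]
cup T [0.4338 0.2366 0.066 ]
base S [0.4059 0.2606 0.003 ]
base S [0.4089 0.214  0.003 ]
base S [0.4597 0.2649 0.003 ]
base T [0.4629 0.2194 0.003 ]
base T [0.4088 0.2161 0.003 ]
base T [0.4051 0.2633 0.003 ]
handle top S [0.4752 0.2358 0.14  ]
handle top S [0.4583 0.2338 0.14  ]
handle top T [0.473  0.2527 0.14  ]
handle top T [0.4746 0.236  0.14  ]
head top T [ 0.4981 -0.3308  0.165 ]
headtop S [ 0.4975 -0.328   0.165 ]
headtop [ 0.4985 -0.3319  0.1623] [-0.16 -0.05 -0.    0.13]
(316, 194)
(339, 152)
(307, 126)
(378, 538)
screen top S [ 0.6318 -0.2024  0.14  ]
screen top S [ 0.3953 -0.196   0.14  ]
screen top T [ 0.6339 -0.2014  0.14  ]
screen top T [ 0.3994 -0.1935  0.14  ]
rack T [ 0.599  -0.2931  0.115 ]
rack T [ 0.392  -0.3097  0.115 ]
rack T [ 0.3972 -0.3663  0.115 ]
rack S [ 0.5995 -0.2944  0.115 ]
rack S [ 0.3931 -0.3101  0.115 ]
```

```bash
python3 - <<'E'
from h import *
C=load("0");S,T=C["side"],C["top"]
def tt(u,v): return (u/4+194.5,v/4+159.5)
def sr(u,v): return (u/2.8+234.5,v/2.8+169.5)
def sc(u,v): return (u/6+239.5,v/6+299.5)
def W(p,loc):
    x,y,a=p[:3];c,s=np.cos(a),np.sin(a);return np.array([x+c*loc[0]-s*loc[1],y+s*loc[0]+c*loc[1],loc[2]])
def carr(p):
    bd=p[3];bz=.003
    ob=[(S,sc(383,114),(.009,-.009,.14)),(S,sc(438,116),(-.009,-.009,.14)),(T,tt(48,316),(.009,.009,.14)),(T,tt(80,312),(.009,-.009,.14)),
    (S,sc(513,270),(-.031,0,.066)),(T,tt(108,411),(-.031,0,.066)),
    (S,sc(593,425),(-bd,.023,bz)),(S,sc(605,300),(-bd,-.023,bz)),(T,tt(165,468),(-bd,-.023,bz)),(T,tt(85,477),(-bd,.023,bz))]
    return np.concatenate([proj(c,W(p,l))[0]-uv for c,uv,l in ob])
r=least_squares(carr,[.4655,.2437,.07,.06],loss="soft_l1");print("carrier",np.round(r.x,4),np.degrees(r.x[2]),np.round(r.fun if 0 else carr(r.x),1))
def rail(p):
    m=p[3]
    ob=[(T,tt(122,163),(.004,.17,.15)),(T,tt(130,175),(-.004,.17,.15)),(T,tt(760,92),(.004,-.17,.15)),(T,tt(756,106),(-.004,-.17,.15)),
    (S,sr(86,362),(.004,.17,.15)),(S,sr(97,360),(-.004,.17,.15)),(S,sr(157,28),(.004,-.17,.15)),(S,sr(164,29),(-.004,-.17,.15)),
    (T,tt(443,124),(0,m,.15)),(S,sr(127.5,176.5),(0,m,.15)),]
    return np.concatenate([proj(c,W(p,l))[0]-uv for c,uv,l in ob])
r=least_squares(rail,[.563,.042,.08,0],loss="soft_l1");print("rail",np.round(r.x,4),np.degrees(r.x[2]),np.round(rail(r.x),1))
crop("top","0",275,160,60,55,12,"t_mark");crop("side","0",245,205,60,60,10,"s_mark")
E
```

```text
carrier [0.4655 0.2436 0.0889 0.0585] 5.0947532226496195 [ 0.  -0.2  0.5  0.  -0.3 -0.3  0.3 -0.3  0.3 -0.5 -1.9 -0.3  0.3  0.4
 -0.3  0.6  0.3 -0.2  0.8 -0. ]
rail [5.634e-01 4.180e-02 8.140e-02 5.000e-04] 4.664239661534202 [ 0.6 -0.7 -1.1 -0.   0.4 -0.5  1.9 -0.4 -0.2  0.3  0.   1.3 -0.6  0.2
  0.3 -0.   0.4  2.1  0.7  0.5]
```

View pics/t_mark.png

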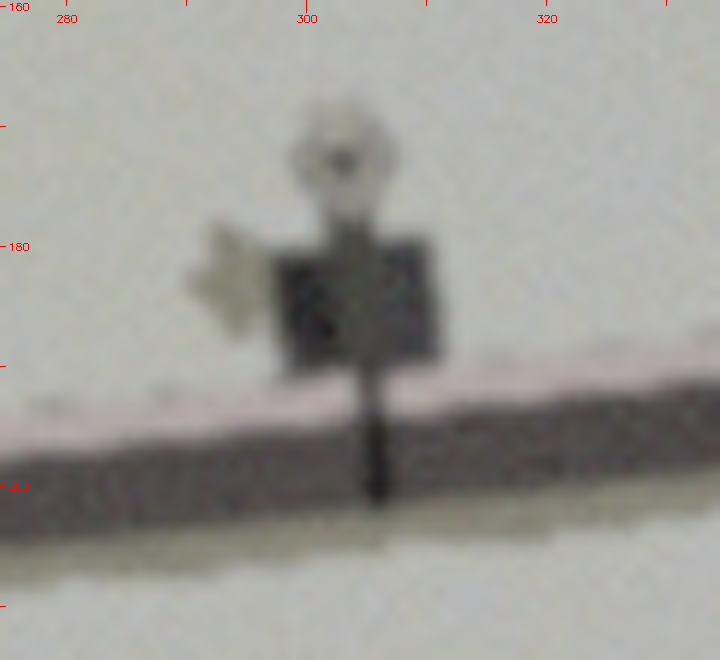

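View pics/s_mark.png

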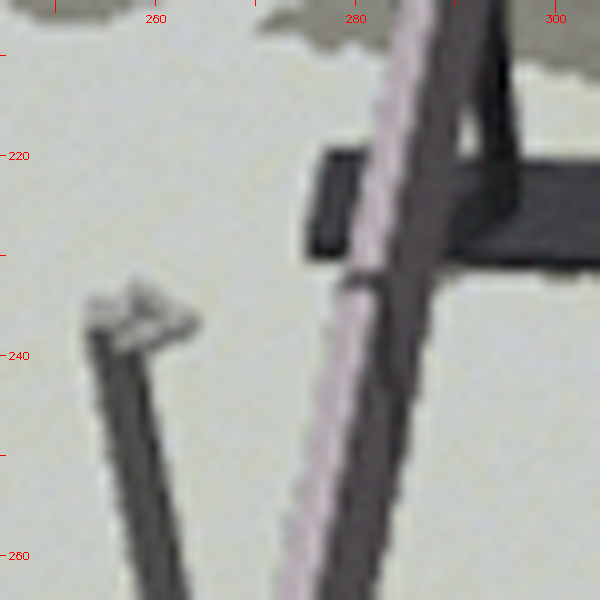

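{"method": "send_rows", "body": {
  "targets": [
    [0, 0, 0, 60, 0],
    [0, 0, 0, 120, 0],
    [0, 0, 60, 120, 0],
    [0, 20, 120, 120, 0],
    [0, 40, 180, 120, 5],
    [0, 60, 240, 120, 10]
  ]
}}

```text
time: 0.85
ee_pos: [0.254, -0.2748, 0.351]
tcp_rot: [-180.0, 0.0, -59.2]
wrist_force: [1.6, 0.6, 0.9]
opening: 0.0855
```

The enlarged crops show the mark on the rail's top edge at about (305.6,192.2) in the top view and (280.7,232.5) in the side view. The first move went through cleanly.

```bash
python3 - <<'E'
from h import *
from workcell import bot
o=bot.get_obs();print(np.round(o['q'],2),o['tcp_rot'])
C=load("0");S,T=C["side"],C["top"]
a=np.radians(4.66);M=np.array([.5634,.0418])
for c,uv in((T,(305.6,192.2)),(S,(280.7,232.5)),):
    p=onz(c,uv,.15);d=p[:2]-M;print(p.round(4),"rail x,y",d@[np.cos(a),np.sin(a)],d@[-np.sin(a),np.cos(a)])
E
```

```text
[-4.7250e+01 -1.3830e+01  6.2900e+00  1.1013e+02  1.0000e-02  1.0191e+02] [-1.79992592e+02  1.12095413e-02 -5.91605546e+01]
[0.5642 0.0423 0.15  ] rail x,y 0.0008821712589554835 0.0004100076342404442
[0.5638 0.0408 0.15  ] rail x,y 0.00027996431029132535 -0.0010533527079830173
```

{"method": "send_rows", "body": {
  "targets": [
    [0, 15, 55, 0, 10],
    [0, 30, 110, 0, 20],
    [0, 50, 165, 0, 30],
    [0, 75, 220, 0, 40],
    [0, 100, 275, 0, 50],
    [0, 125, 330, 0, 60],
    [0, 150, 385, 0, 70],
    [0, 170, 430, 0, 80],
    [0, 190, 475, 0, 90],
    [0, 210, 515, 0, 100]
  ]
}}

```text
time: 2.1
ee_pos: [0.4643, 0.2403, 0.3508]
tcp_rot: [-180.0, 0.0, 41.1]
wrist_force: [0.3, -0.2, 0.1]
opening: 0.0855
```

{"method": "send_rows", "body": {
  "targets": [
    [0, 0, 0, -20, 10],
    [0, 0, 0, -40, 20],
    [0, 0, 0, -60, 30],
    [0, 0, 0, -80, 40],
    [0, 0, 0, -100, 50],
    [0, 0, 0, -120, 54],
    [0, 0, 0, -130, 54],
    [0, 0, 0, -130, 54]
  ]
}}

```text
time: 3.1
ee_pos: [0.4637, 0.2384, 0.2208]
tcp_rot: [-179.9, 0.0, 94.6]
wrist_force: [-0.1, -0.3, 1.3]
opening: 0.0855
```

{"method": "send_rows", "body": {
  "targets": [
    [0, 2, 5, 0, 0.5],
    [0, 2, 5, -50, 0.5],
    [0, 2, 5, -90, 0.5],
    [0, 2, 5, -112, 0.5],
    [0, 2, 5, -112, 0.5]
  ]
}}

```text
time: 3.72
ee_pos: [0.4655, 0.2435, 0.1085]
tcp_rot: [-179.9, 0.0, 95.2]
wrist_force: [-0.5, 0.3, 0.4]
opening: 0.0852
```

```bash
cat > snap.py <<'E'
import sys
from workcell import bot
from h import *
def snap(t,names=("side","top")):
    for n in names:
        c=bot.camera(n);cv2.imwrite(f"pics/{n}{t}.png",c["pixels"][:,:,::-1]);np.savez(f"{n}{t}.npz",**c)
    o=bot.get_obs();print(np.round(o["ee_pos"],4),np.round(o["tcp_rot"],2),np.round(o["wrist_force"],1),o["opening"],o["time"])
E
python3 - <<'E'
from snap import *
snap("1")
crop("side","1",250,260,120,120,5,"s1c")
crop("top","1",180,180,120,120,5,"t1c")
E
```

```text
[0.4666 0.2439 0.1107] [ 1.7992e+02 -4.0000e-02  9.5230e+01] [ 0.1 -0.   1.9] 0.08555369093510228 3.825
```

View pics/s1c.png

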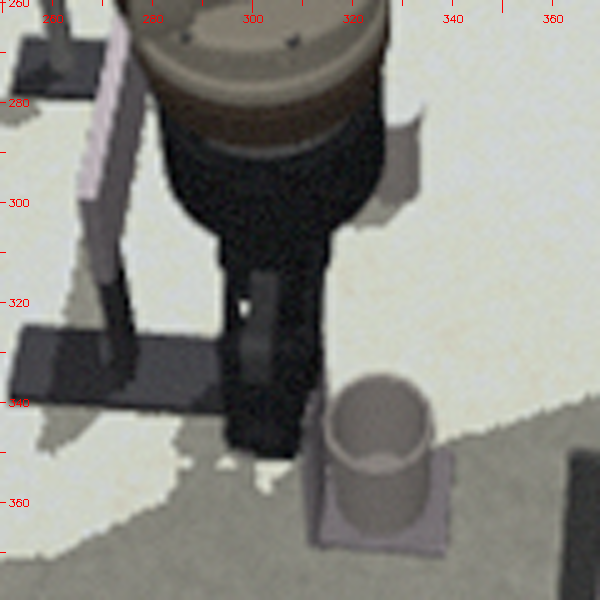

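View pics/top1.png

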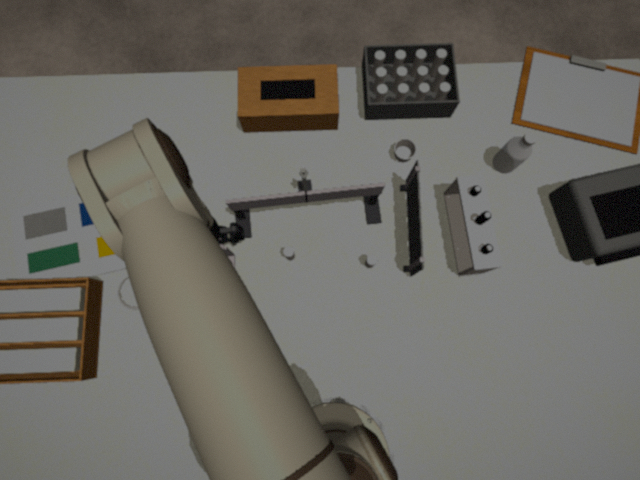

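The side view shows the near finger in front of the handle at (303,335), with the fingers straddling it, and the cup undisturbed at (325,345). I'll close the gripper.

{"method": "send_rows", "body": {
  "targets": [
    [0.5, 0, 0, 0, 0],
    [0.8, 0, 0, 0, 0],
    [1, 0, 0, 0, 0],
    [1, 0, 0, 0, 0],
    [1, 0, 0, 0, 0],
    [1, 0, 0, 0, 0],
    [1, 0, 0, 0, 0]
  ],
  "squeeze": 50
}}

```text
time: 4.7
ee_pos: [0.4662, 0.2437, 0.1096]
tcp_rot: [180.0, -0.0, 95.2]
wrist_force: [-0.3, 1.2, 4.5]
opening: 0.0169
```

{"method": "send_rows", "body": {
  "targets": [
    [1, 0, 0, 15, 0],
    [1, 0, 0, 50, 0],
    [1, 0, 0, 90, 0],
    [1, 0, 0, 115, 0],
    [1, 20, -15, 115, 0],
    [1, 50, -35, 115, 0],
    [1, 75, -52, 115, 0],
    [1, 82, -57.5, 115, -0.5],
    [1, 82, -57.5, 115, -0.5],
    [1, 82, -57.5, 115, -0.5]
  ]
}}

```text
time: 5.95
ee_pos: [0.5473, 0.1865, 0.2246]
tcp_rot: [-180.0, -0.0, 94.8]
wrist_force: [-0.9, -0.7, -1.0]
opening: 0.0174
```

```bash
python3 - <<'E'
from snap import *
snap("2")
crop("side","2",230,220,140,120,5.5,"s2c")
crop("top","2",180,140,140,110,5.5,"t2c")
E
```

```text
[0.5474 0.1865 0.2246] [ 1.7999e+02 -1.0000e-02  9.4780e+01] [ 0.5  0.5 -1.7] 0.017162277768529282 6.05
```

View pics/s2c.png

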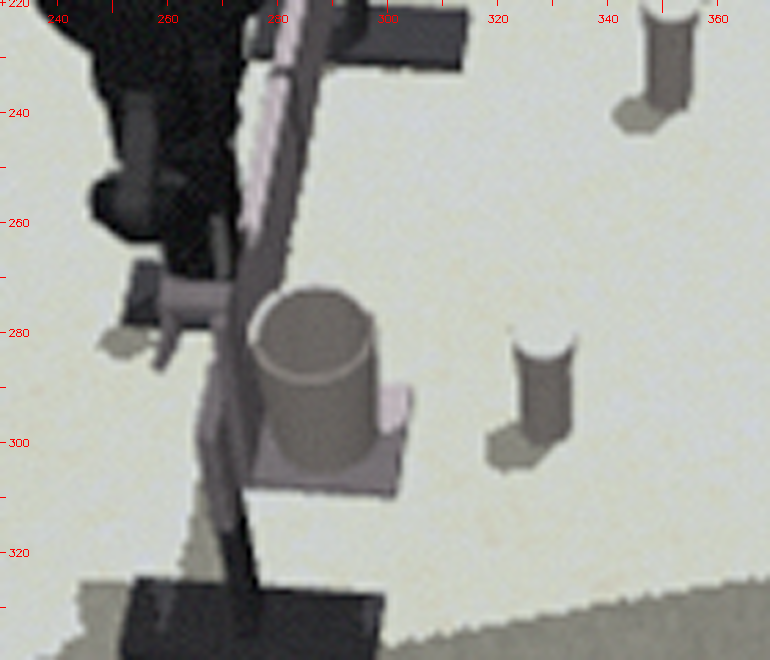

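View pics/t2c.png

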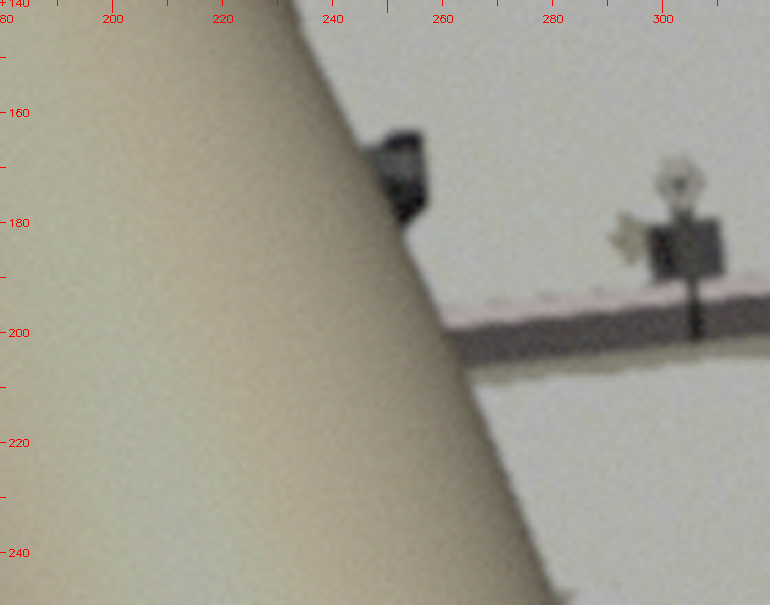

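The side view shows the carrier hanging from the gripper, with the cup mouth centred near (286,280) and the hook above the rail line. The arm hides it in the top view. I'll check the pose against the model.

```bash
cat >> h.py <<'E'
from scipy.spatial.transform import Rotation as Ro
# carrier local points, handle centre origin
CP=dict(mouth=(-.031,0,-.054),bl=(-.0585,.023,-.117),br=(-.0585,-.023,-.117))
def cw(p,loc): # p=x,y,z,yaw,pitch,roll deg
    return Ro.from_euler("ZYX",[p[3],p[4],p[5]],degrees=True).apply(np.array(loc))+p[:3]
E
python3 - <<'E'
from h import *
S=load("2")["side"]
ob=[((286.2,280.4),CP["mouth"]),((301.7,309.9),CP["bl"]),((304.4,289.9),CP["br"])]
for prior in ([.5477,.1863,.2356,4.7],[.5477,.1863,.235,4.7]):
    for uv,l in ob: print(np.round(proj(S,cw(prior+[0,0],l))[0]-uv,2))
f=lambda p:np.concatenate([proj(S,cw([p[0],p[1],.2352,p[2],0,0],l))[0]-uv for uv,l in ob])
r=least_squares(f,[.5477,.186,4.7],x_scale=[.01,.01,1]);print(r.x,r.fun.round(2))
E
```

```text
[-0.3  -0.57]
[-0.74 -0.08]
[-0.6   0.45]
[-0.27 -0.38]
[-0.72  0.1 ]
[-0.58  0.62]
[0.54662096 0.18710992 5.94986364] [ 0.23 -0.32  0.07 -0.08 -0.32  0.43]
```

{"method": "send_rows", "body": {
  "targets": [
    [1, 1, 0, -10, 0],
    [1, 1, 0, -20, 0],
    [1, 1, 0, -30, 0],
    [1, 1, 0, -40, 0],
    [1, 1, 0, -48, 0],
    [1, 1, 0, -54, 0],
    [1, 1, 0, -54, 0]
  ]
}}

```text
time: 6.92
ee_pos: [0.5488, 0.1859, 0.1698]
tcp_rot: [-180.0, 0.0, 94.7]
wrist_force: [0.4, -0.6, -1.6]
opening: 0.0172
```

```bash
python3 - <<'E'
from snap import *
snap("3",["side"])
crop("side","3",230,220,120,120,6,"s3c")
E
```

```text
[0.5489 0.186  0.1703] [-180.      0.     94.73] [ 0.1  1.1 -1.4] 0.01688654667529149 6.975
```

View pics/s3c.png

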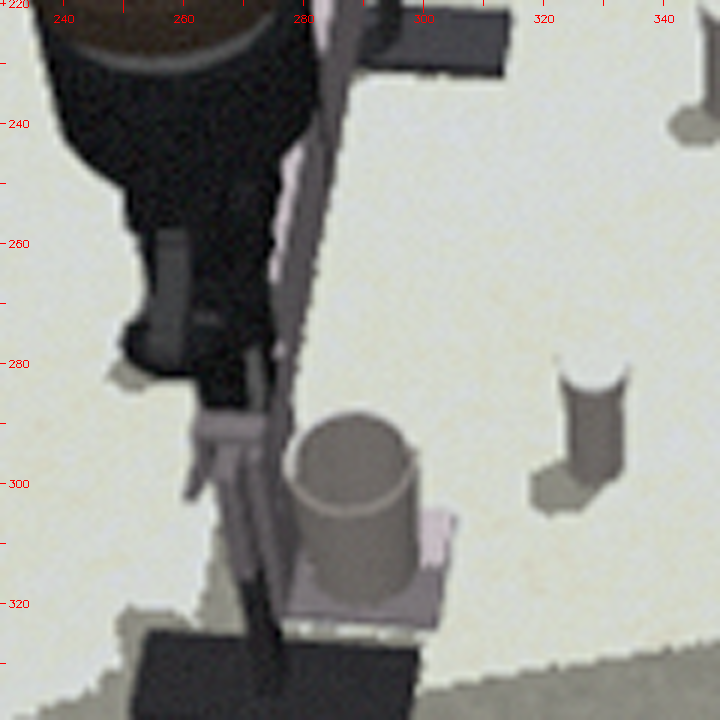

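The side view shows the rail inside the hook slot, with the lip on the far side and the plate and cup on the near side. I'll lower gently until it touches.

{"method": "send_rows", "body": {
  "targets": [
    [1, 0, 0, -3, 0],
    [1, 0, 0, -4.5, 0],
    [1, 0, 0, -4.5, 0],
    [1, 0, 0, -4.5, 0]
  ]
}}

```text
time: 7.48
ee_pos: [0.549, 0.186, 0.1659]
tcp_rot: [180.0, -0.0, 94.7]
wrist_force: [-0.4, 0.3, -2.2]
opening: 0.0173
```

```bash
python3 - <<'E'
from workcell import bot
o=bot.get_obs();print(o["ee_pos"],o["wrist_force"],o["torque"])
E
```

```text
[0.54899701 0.18599049 0.16586523] [-0.42276909  0.31739341 -2.15158731] [ 0.01816494 -0.04696559 -0.01239212]
```

{"method": "send_rows", "body": {
  "targets": [
    [1, 0, 0, -1, 0],
    [1, 0, 0, -1, 0]
  ]
}}

```text
time: 7.72
ee_pos: [0.5489, 0.186, 0.1647]
tcp_rot: [-180.0, 0.0, 94.7]
wrist_force: [-0.4, 0.3, -1.7]
opening: 0.0171
```

{"method": "send_rows", "body": {
  "targets": [
    [1, 0, 0, -1, 0],
    [1, 0, 0, -1, 0]
  ]
}}

```text
time: 7.98
ee_pos: [0.549, 0.186, 0.1646]
tcp_rot: [179.9, -0.0, 94.7]
wrist_force: [-1.8, -0.1, 4.7]
opening: 0.0174
```

{"method": "send_rows", "body": {
  "targets": [
    [1, 0, 0, -0.7, 0],
    [1, 0, 0, -0.7, 0]
  ]
}}

```text
time: 8.22
ee_pos: [0.549, 0.186, 0.1645]
tcp_rot: [179.9, -0.0, 94.7]
wrist_force: [-4.4, -1.2, 10.0]
opening: 0.0173
```

{"method": "send_rows", "body": {
  "targets": [
    [1, 0, 0, 0.8, 0],
    [1, 0.4, -5, 0.8, 0],
    [1, 1.2, -15, 0.8, 0],
    [1, 2, -25, 0.8, 0],
    [1, 2.4, -30, 0.8, 0],
    [1, 2.4, -30, 0.8, 0]
  ]
}}

```text
time: 8.98
ee_pos: [0.5519, 0.1559, 0.1646]
tcp_rot: [179.9, -0.0, 94.7]
wrist_force: [-0.2, 1.1, 6.5]
opening: 0.0173
```

```bash
python3 - <<'E'
from snap import *
snap("4",["side"])
crop("side","4",230,200,120,120,6,"s4c")
E
```

```text
[0.5519 0.1559 0.1646] [ 1.799e+02 -2.000e-02  9.472e+01] [-1.1  0.4  5.4] 0.017386017733656254 9.025
```

View pics/s4c.png

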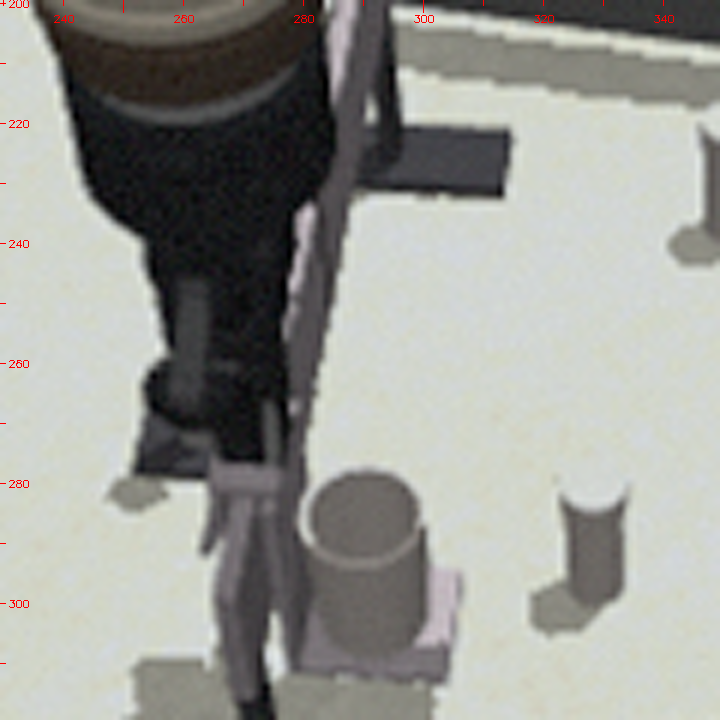

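The side view shows the carrier seated on the rail and sliding, with the cup mouth near (291,285). I'll keep sliding.

{"method": "send_rows", "body": {
  "targets": [
    [1, 0.4, -5, 0.3, 0],
    [1, 1.2, -15, 0.3, 0],
    [1, 2.2, -27, 0.3, 0],
    [1, 3.2, -39, 0.3, 0],
    [1, 4.2, -51, 0.3, 0],
    [1, 5.2, -63, 0.3, 0],
    [1, 6.2, -75, 0.3, 0],
    [1, 7.1, -87, 0.3, 0],
    [1, 8.1, -99.5, 0.3, 0],
    [1, 8.1, -99.5, 0.3, 0]
  ]
}}

```text
time: 10.28
ee_pos: [0.5598, 0.0552, 0.1645]
tcp_rot: [179.9, 0.1, 94.7]
wrist_force: [-0.8, -2.5, 5.1]
opening: 0.0175
```

```bash
python3 - <<'E'
from snap import *
snap("5")
crop("side","5",230,180,120,120,6,"s5c")
crop("top","5",230,140,140,110,5.5,"t5c")
E
```

```text
[0.5598 0.0552 0.1645] [1.7996e+02 1.1000e-01 9.4670e+01] [ 0.  -3.1  5.3] 0.01744374926658725 10.375
```

View pics/s5c.png

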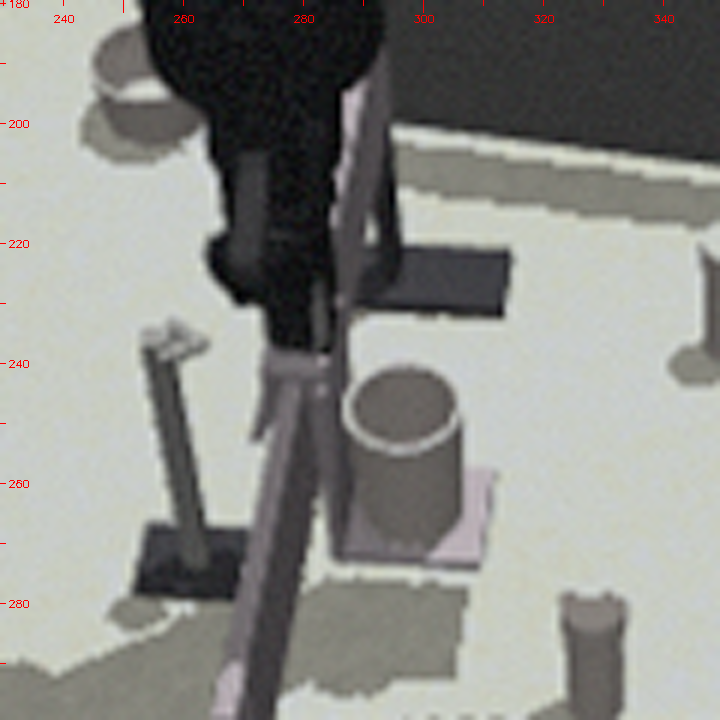

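View pics/t5c.png

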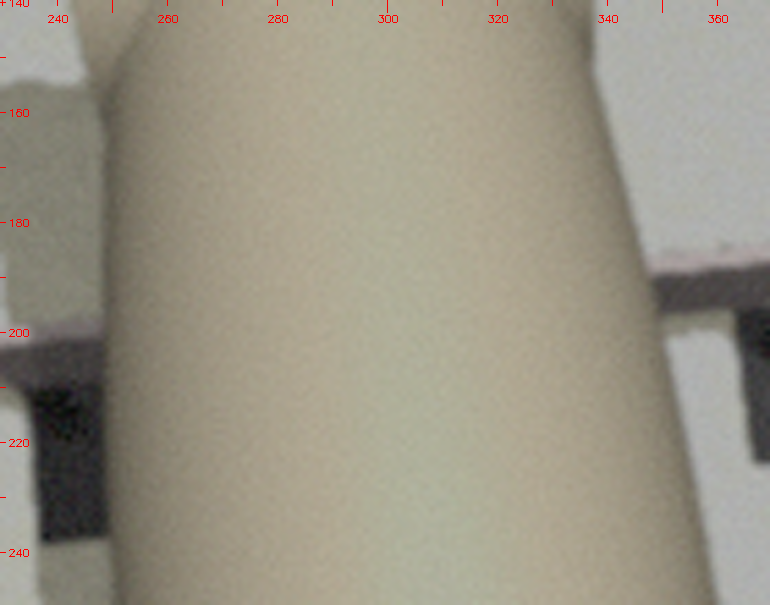

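The side view shows the carrier just left of the mark. The mouth is near (296.5,247.5) and the pointer tip near (258,235). I'll work out what remains.

```bash
python3 - <<'E'
from h import *
S=load("5")["side"];a=np.radians(4.66);M=np.array([.5634,.0418])
def rs(p):d=np.array(p)[:2]-M;return np.round([d@[np.cos(a),np.sin(a)],d@[-np.sin(a),np.cos(a)]],4)
sc=lambda u,v:(u/6+229.5,v/6+179.5)
for n,q,z in(("mouth",(402,408),.121),("bl",(478,569),.058),("br",(495,472),.058),("plate bl",(333,557),.055)):print(n,rs(onz(S,sc(*q),z)))
print("tcp hook",rs([.5638,.0555]))
E
```

```text
mouth [-0.0336  0.0137]
bl [-0.0606  0.0358]
br [-0.0618 -0.0105]
plate bl [-0.0058  0.032 ]
tcp hook [0.0015 0.0136]
```

{"method": "send_rows", "body": {
  "targets": [
    [1, 0.7, -5, 0.2, 0],
    [1, 1.7, -11, 0.2, 0],
    [1, 2.3, -13.5, 0.2, 0],
    [1, 2.5, -14, 0.2, 0],
    [1, 2.5, -14, 0.2, 0]
  ]
}}

```text
time: 11.0
ee_pos: [0.5619, 0.0424, 0.1646]
tcp_rot: [180.0, -0.0, 94.7]
wrist_force: [-1.2, 4.5, 5.8]
opening: 0.0173
```

```bash
python3 - <<'E'
from snap import *
snap("6",["side"])
crop("side","6",230,180,120,120,6,"s6c")
E
```

```text
[0.562  0.0424 0.1646] [ 1.7999e+02 -3.0000e-02  9.4730e+01] [-1.4  4.7  5.8] 0.016985733259149705 11.05
```

View pics/s6c.png

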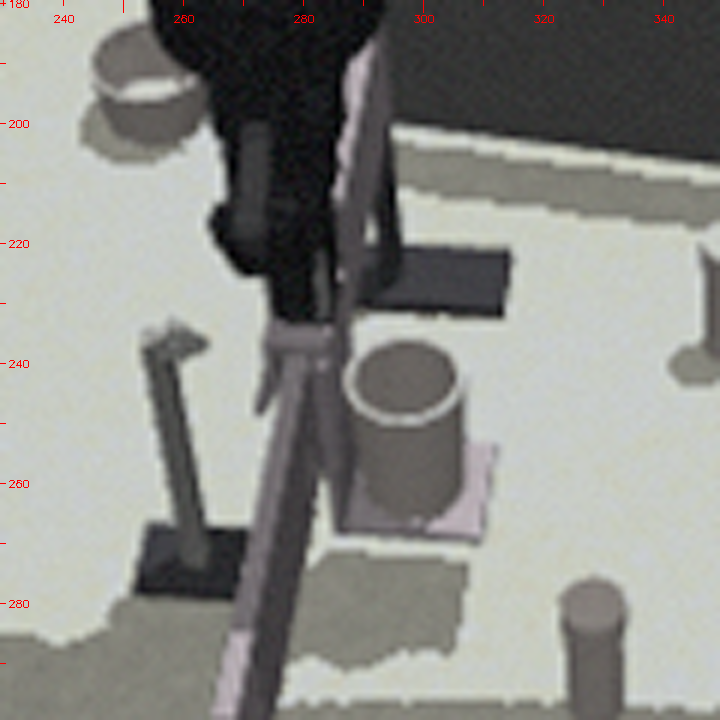

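```bash
python3 - <<'E'
from h import *
S=load("6")["side"];a=np.radians(4.66);M=np.array([.5634,.0418])
def rs(p):d=np.array(p)[:2]-M;return np.round([d@[np.cos(a),np.sin(a)],d@[-np.sin(a),np.cos(a)]],4)
sc=lambda u,v:(u/6+229.5,v/6+179.5)
for n,q,z in(("mouth",(404,382),.121),("bl",(478,543),.058),("br",(497,446),.058),("plate bl",(334,531),.055)):print(n,rs(onz(S,sc(*q),z)))
print("tcp hook",rs([.566,.0427]))
E
```

```text
Traceback (most recent call last):
  File "h.py", line 3, in load
    def load(t): return {n:np.load(f"{n}{t}.npz") for n in("side","top")}
                           ~~~~~~~^^^^^^^^^^^^^^^
FileNotFoundError: [Errno 2] No such file or directory: 'top6.npz'
```

```bash
python3 - <<'E'
from h import *
S=np.load("side6.npz");a=np.radians(4.66);M=np.array([.5634,.0418])
def rs(p):d=np.array(p)[:2]-M;return np.round([d@[np.cos(a),np.sin(a)],d@[-np.sin(a),np.cos(a)]],4)
sc=lambda u,v:(u/6+229.5,v/6+179.5)
for n,q,z in(("mouth",(404,382),.121),("bl",(478,543),.058),("br",(497,446),.058),("plate bl",(334,531),.055)):print(n,rs(onz(S,sc(*q),z)))
print("tcp hook",rs([.566,.0427]))
E
```

```text
mouth [-0.0327  0.0014]
bl [-0.0592  0.0238]
br [-0.0612 -0.0233]
plate bl [-0.0044  0.0198]
tcp hook [0.0027 0.0007]
```

{"method": "send_rows", "body": {
  "targets": [
    [1, 0.1, -1, 0.3, 0],
    [1, 0.2, -1.8, 0.3, 0],
    [1, 0.2, -1.8, 0.3, 0],
    [1, 0.2, -1.8, 0.3, 0]
  ]
}}

```text
time: 11.55
ee_pos: [0.5622, 0.0405, 0.1646]
tcp_rot: [-180.0, 0.0, 94.7]
wrist_force: [-0.5, 2.0, 2.6]
opening: 0.0171
```

```bash
python3 - <<'E'
from snap import *
snap("7",["side"])
crop("side","7",230,180,120,120,6,"s7c")
E
```

```text
[0.5622 0.0405 0.1646] [-1.7999e+02  2.0000e-02  9.4720e+01] [-0.2  1.9  2.7] 0.017153443796523657 11.6
```

View pics/s7c.png

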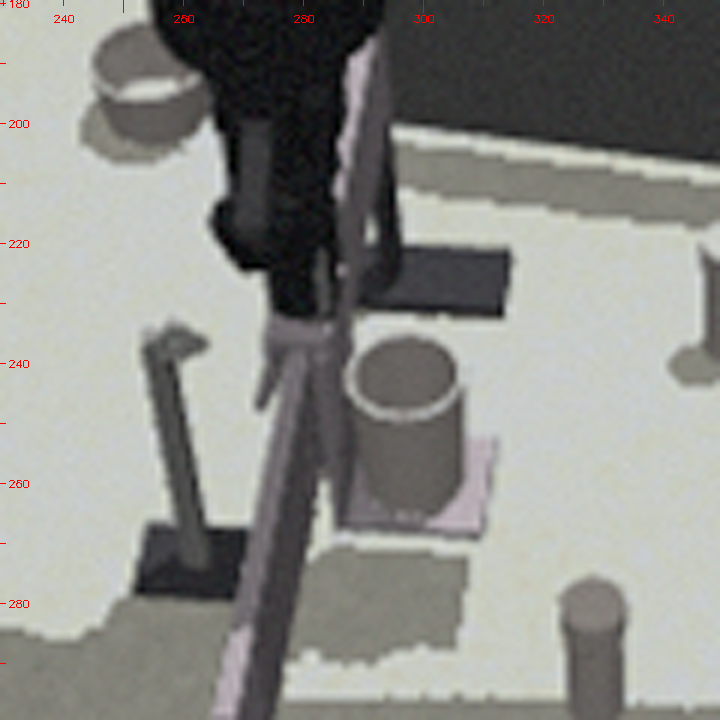

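The side view shows the cup mouth near (297,243), within about 1 mm of the mark along the rail. I'll release.

{"method": "send_rows", "body": {
  "targets": [
    [0.7, 0, 0, 0, 0],
    [0.4, 0, 0, 0, 0],
    [0.2, 0, 0, 0, 0],
    [0.2, 0, 0, 0, 0],
    [0.2, 0, 0, 5, 0],
    [0.2, 0, 0, 30, 0],
    [0.2, 0, 0, 80, 0],
    [0.2, 0, 0, 130, 0],
    [0.2, 0, -40, 130, 0],
    [0.2, 0, -100, 130, 0]
  ]
}}

```text
time: 12.85
ee_pos: [0.5626, -0.0593, 0.2957]
tcp_rot: [179.9, 0.0, 94.9]
wrist_force: [0.3, -0.3, 0.1]
opening: 0.0685
```

{"method": "send_rows", "body": {
  "targets": [
    [0.2, -25, -60, 10, 0],
    [0.2, -40, -120, 10, 0],
    [0.2, -55, -180, 10, 0],
    [0.2, -65, -240, 10, 0],
    [0.2, -65, -270, 10, 0],
    [0.2, -65, -270, 10, 0]
  ]
}}

```text
time: 13.6
ee_pos: [0.4966, -0.3313, 0.3042]
tcp_rot: [-180.0, -0.0, 94.6]
wrist_force: [0.6, 0.1, 0.5]
opening: 0.0685
```

```bash
python3 - <<'E'
from snap import *
snap("8")
crop("side","8",230,180,120,100,6,"s8c")
crop("top","8",270,160,70,70,8,"t8c")
E
```

```text
[ 0.4971 -0.329   0.3048] [-1.800e+02 -2.000e-02  9.471e+01] [ 0.1 -0.5 -0.4] 0.06852799389403505 13.7
```

View pics/s8c.png

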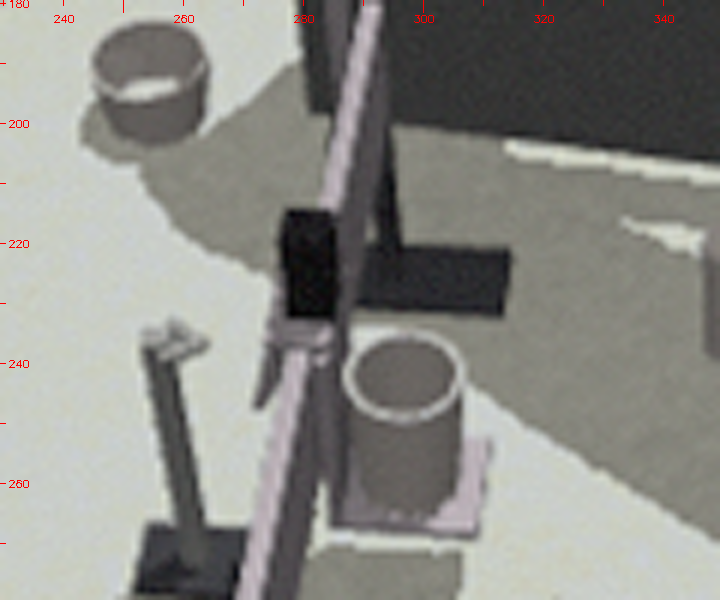

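View pics/t8c.png

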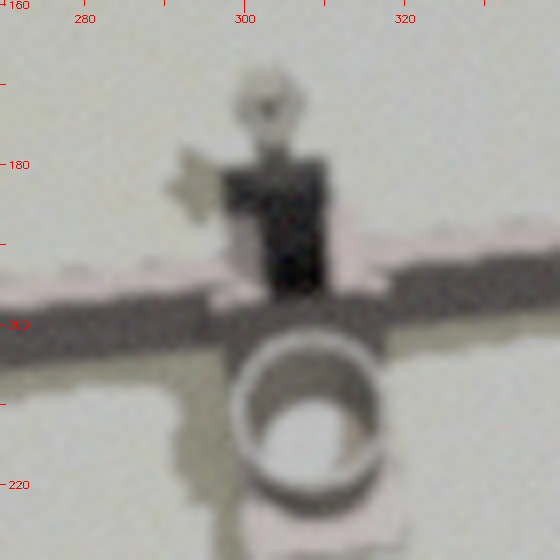

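View pics/side8.png

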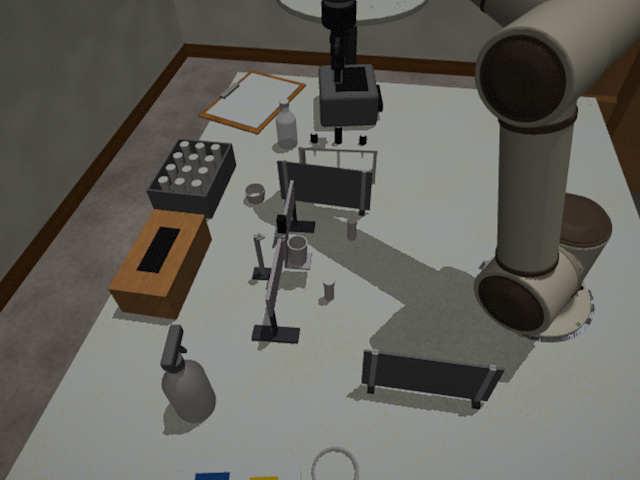

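The side and top views show the carrier left hanging on the rail. The mouth is at (297,242.6) in the side view and (308,210.7) in the top view, with the handle directly in line with the pointer. I'll measure its alignment and the dropper.

```bash
python3 - <<'E'
from h import *
C=load("8");S,T=C["side"],C["top"];a=np.radians(4.66);M=np.array([.5634,.0418])
def rs(p):d=np.array(p)[:2]-M;return np.round([d@[np.cos(a),np.sin(a)],d@[-np.sin(a),np.cos(a)]],4)
for n,c,uv,z in (("mouth S",S,(297,242.6),.121),("mouth T",T,(308,210.7),.121),("handle top far L T",T,(270-.5+263/8,159.5+170/8),.195),("handle far R T",T,(269.5+326/8,159.5+160/8),.195),
 ("bridge L",T,(269.5+207/8,159.5+300/8),.153),("bridge R",T,(269.5+388/8,159.5+290/8),.153),
 ("base T L",T,(269.5+250/8,159.5+555/8),.058),("handle S top far",S,(229.5+285/6,179.5+210/6),.195),("handle S top near",S,(229.5+336/6,179.5+213/6),.195)):
  p=onz(c,uv,z);print(n,p.round(4),rs(p))
print("tri",tri([S,T],[(297,242.6),(308,210.7)]))
crop("side","8",295,110,90,60,8,"s8r");crop("top","8",440,160,80,110,5.4,"t8r")
E
```

```text
mouth S [0.5307 0.0388 0.121 ] [-0.0329 -0.0003]
mouth T [0.5315 0.0388 0.121 ] [-0.032  -0.0004]
handle top far L T [0.5742 0.0472 0.195 ] [0.0112 0.0045]
handle far R T [0.5764 0.0312 0.195 ] [ 0.0121 -0.0117]
bridge L [0.5534 0.0641 0.153 ] [-0.0081  0.023 ]
bridge R [0.5546 0.0163 0.153 ] [-0.0109 -0.0247]
base T L [0.5063 0.0578 0.058 ] [-0.0556  0.0205]
handle S top far [0.5695 0.0322 0.195 ] [ 0.0053 -0.0101]
handle S top near [0.5517 0.031  0.195 ] [-0.0125 -0.0099]
tri (array([0.53103644, 0.03884936, 0.12113358]), array([-0.18, -0.06,  0.  ,  0.19]))
```

View pics/s8r.png

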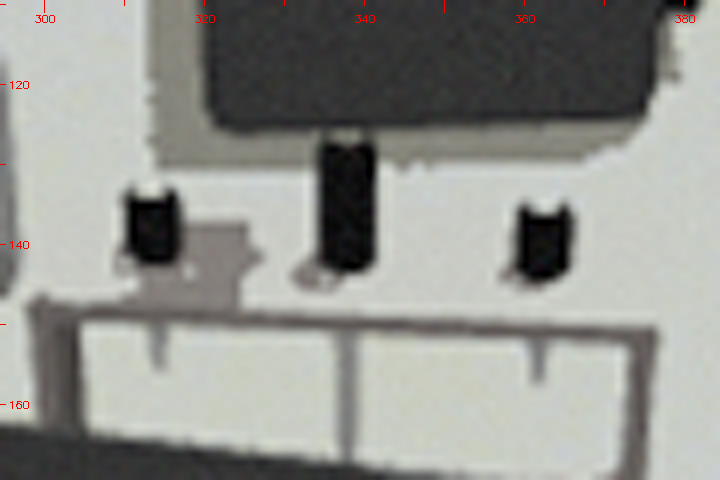

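View pics/t8r.png

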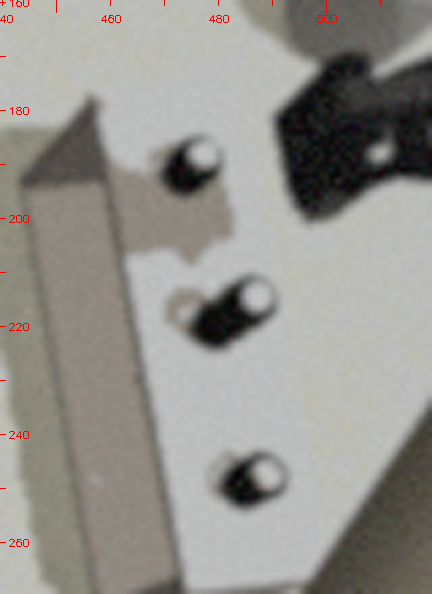

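The crops show the long dropper's head in the middle hole, at (487,214) in the top view and (338,135) in the side view. I'll overlay a cylinder model to check it.

```bash
python3 - <<'E'
from h import *
C=load("8");S,T=C["side"],C["top"]
print(tri([S,T],[(337.9,126.7),(487.3,214.3)]))
def extr(c,x,y,zs=(.115,.165),r=.01):
    t=np.linspace(0,2*np.pi,90);P=np.vstack([np.c_[x+r*np.cos(t),y+r*np.sin(t),0*t+z] for z in zs]);q=proj(c,P);return np.r_[q.min(0),q.max(0)]
# measured silhouettes (umin,vmin,umax,vmax)
mT=np.array([439.5+187/5.4,159.5+270/5.4,439.5+279/5.4,159.5+350/5.4])
mS=np.array([294.5+317/8,np.nan,294.5+377/8,109.5+274/8])
def f(p):
    a=extr(T,*p)-mT;b=extr(S,*p)-mS;return np.r_[a,b[[0,2,3]]]
r=least_squares(f,[.498,-.331],diff_step=1e-4);print(r.x,r.fun.round(2))
for n,out,u0,v0,s,c in (("side","s8r",295,110,8,S),("top","t8r",440,160,5.4,T)):
    im=cv2.imread(f"pics/{out}.png")
    for z in(.115,.165):
        t=np.linspace(0,2*np.pi,40);q=proj(c,np.c_[r.x[0]+.01*np.cos(t),r.x[1]+.01*np.sin(t),0*t+z])
        cv2.polylines(im,[np.int32((q-[u0-.5,v0-.5])*s)],True,(0,0,255),1)
    cv2.imwrite(f"pics/{out}o.png",im)
E
```

```text
(array([ 0.49902575, -0.33205492,  0.16461683]), array([-0.15, -0.05, -0.  ,  0.13]))
[ 0.49938791 -0.33130073] [-0.13  0.05  0.67  0.33 -0.41 -0.21  0.95]
```

View pics/s8ro.png

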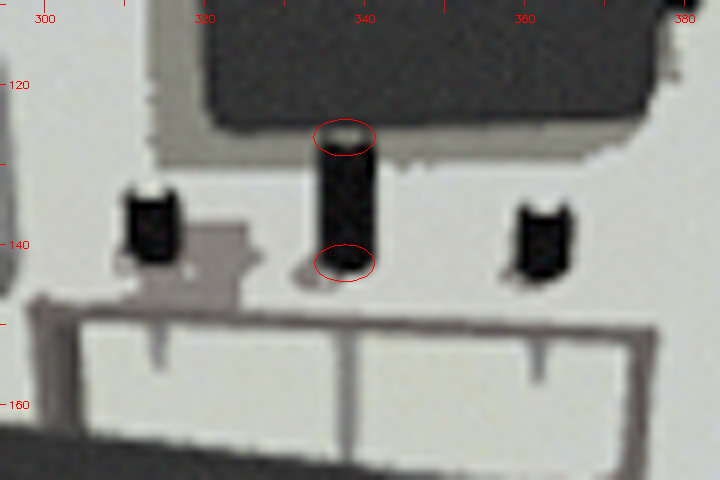

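View pics/t8ro.png

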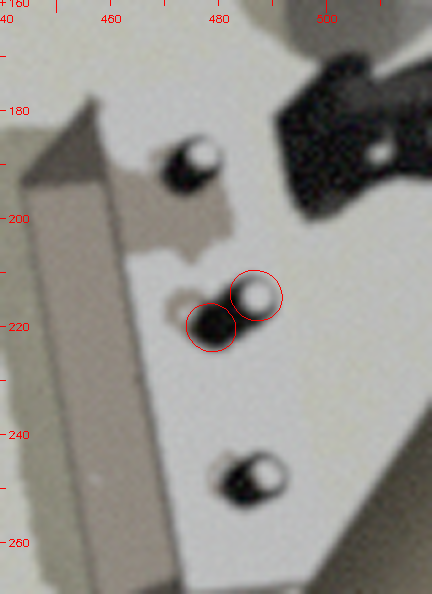

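{"method": "send_rows", "body": {
  "targets": [
    [0, 2, -2, 0, 0],
    [0, 2, -2, -50, 0],
    [0, 2, -2, -90, 0],
    [0, 2, -2, -90, 0]
  ]
}}

```text
time: 14.2
ee_pos: [0.4983, -0.3296, 0.2121]
tcp_rot: [-179.8, -0.2, 94.8]
wrist_force: [-0.2, 0.0, 0.2]
opening: 0.0855
```

```bash
python3 - <<'E'
from snap import *
for i in range(1): snap("9",["side"])
crop("side","9",295,90,90,80,8,"s9c")
E
```

```text
[ 0.499  -0.3302  0.2148] [-1.7994e+02 -5.0000e-02  9.4800e+01] [-0.8 -0.2  1.2] 0.08560754823233739 14.25
```

View pics/s9c.png

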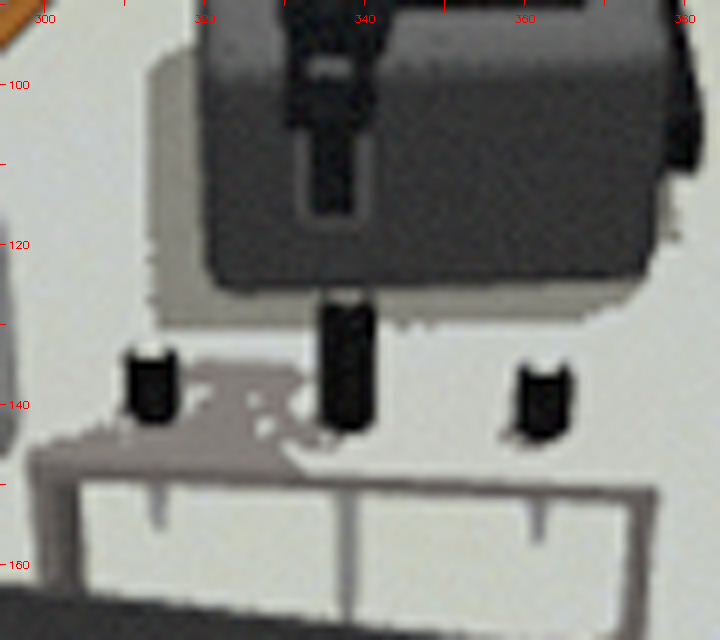

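The side view shows the open fingers above the long head, and both short droppers are clear of the fingers. I'll go down.

{"method": "send_rows", "body": {
  "targets": [
    [0, 0, -1.5, -30, 0],
    [0, 0, -1.5, -60, 0],
    [0, 0, -1.5, -80, 0],
    [0, 0, -1.5, -90, 0],
    [0, 0, -1.5, -90, 0],
    [0.5, 0, -1.5, -90, 0],
    [0.5, 0, -1.5, -90, 0],
    [0.6, 0, -1.5, -90, 0],
    [0.6, 0, -1.5, -90, 0]
  ],
  "squeeze": 30
}}

```text
time: 15.38
ee_pos: [0.4992, -0.3328, 0.1249]
tcp_rot: [180.0, 0.0, 94.7]
wrist_force: [0.1, 0.6, 0.6]
opening: 0.0342
```

```bash
python3 - <<'E'
from snap import *
snap("10",["side"])
crop("side","10",295,90,90,80,8,"s10c")
E
```

```text
[ 0.4991 -0.3328  0.1248] [180.     0.    94.72] [ 0.7 -0.1 -0.2] 0.034061463045929656 15.425
```

View pics/s10c.png

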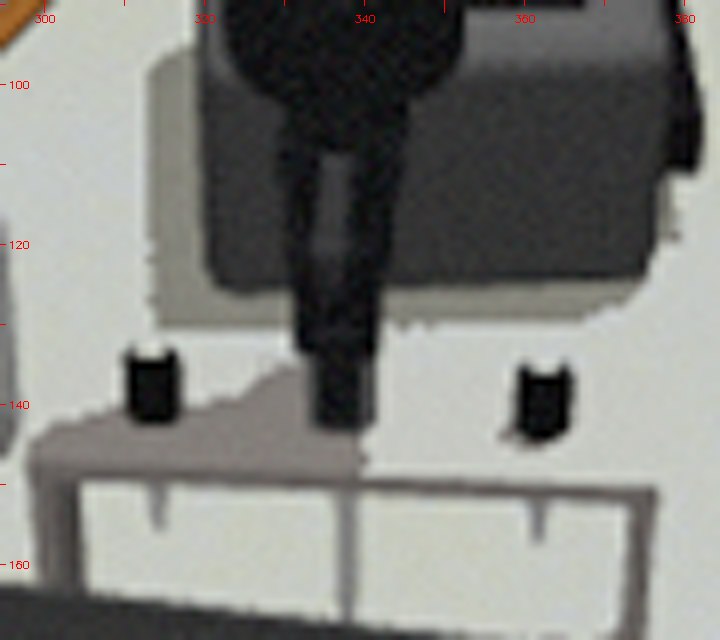

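The near finger at (337,140) covers the head squarely. I'll close.

{"method": "send_rows", "body": {
  "targets": [
    [0.8, 0, 0, 0, 0],
    [1, 0, 0, 0, 0],
    [1, 0, 0, 0, 0],
    [1, 0, 0, 0, 0],
    [1, 0, 0, 0, 0],
    [1, 0, 0, 0, 0]
  ],
  "squeeze": 40
}}

```text
time: 16.18
ee_pos: [0.4992, -0.3329, 0.1248]
tcp_rot: [180.0, 0.0, 94.7]
wrist_force: [-1.2, 0.4, 1.8]
opening: 0.0187
```

{"method": "send_rows", "body": {
  "targets": [
    [1, 0, 0, 10, 0],
    [1, 0, 0, 30, 0],
    [1, 0, 0, 60, 0],
    [1, 0, 0, 100, 0],
    [1, 0, 0, 140, 0],
    [1, 0, 0, 175, 0],
    [1, 0, 0, 185, 0],
    [1, 0, 0, 185, 0]
  ]
}}

```text
time: 17.18
ee_pos: [0.4994, -0.3329, 0.3096]
tcp_rot: [180.0, 0.0, 94.7]
wrist_force: [-0.2, 0.8, -1.0]
opening: 0.0188
```

```bash
python3 - <<'E'
from snap import *
snap("11")
crop("side","11",295,60,100,110,5.5,"s11c")
crop("top","11",430,140,100,110,5.4,"t11c")
E
```

```text
[ 0.499  -0.3327  0.3081] [-1.7991e+02 -7.0000e-02  9.4730e+01] [-0.3  0.4 -1.1] 0.01913994224020326 17.275
```

View pics/s11c.png

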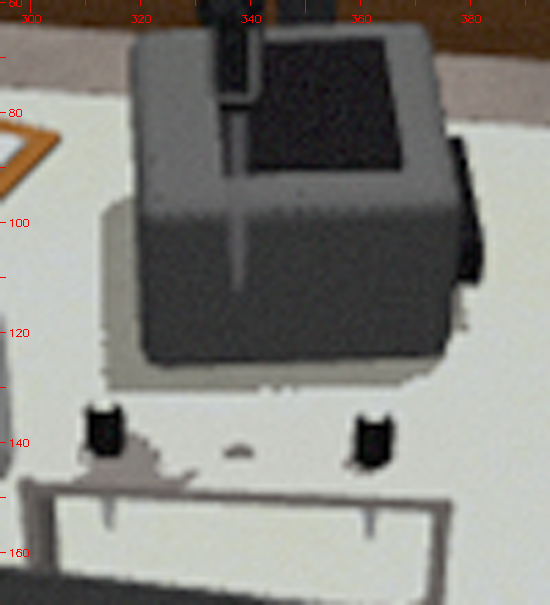

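View pics/t11c.png

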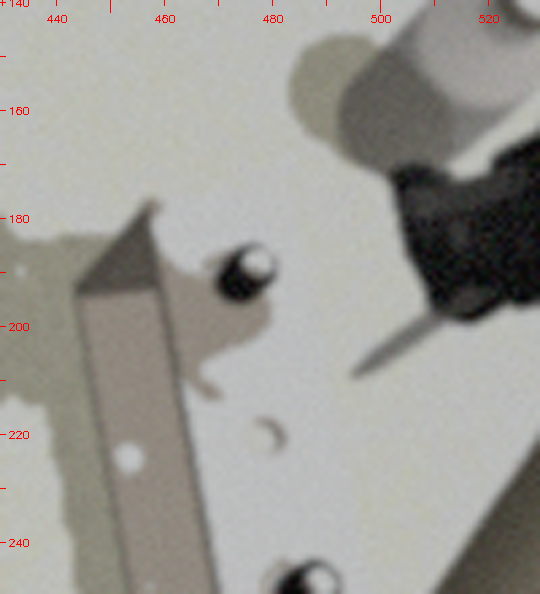

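Both views show the dropper lifted out. Its tip is at (337.6,112.4) in the side view and (494.7,208.9) in the top view, the hole is empty, and the short droppers haven't moved.

```bash
python3 - <<'E'
from h import *
C=load("11");S,T=C["side"],C["top"]
print("tip",tri([S,T],[(337.6,112.4),(494.7,208.9)]))
x,y=.499,-.3325
for z in(.3,.29,.25,.205):print(z,proj(S,[x,y,z]),proj(T,[x,y,z]))
E
```

```text
tip (array([ 0.49883629, -0.33062273,  0.2083821 ]), array([ 0.12,  0.04, -0.  , -0.1 ]))
0.3 [[337.7347766   78.87861421]] [[515.46917132 194.6750271 ]]
0.29 [[337.7387103  82.6876535]] [[513.09022543 196.356443  ]]
0.25 [[337.75394544  97.43997884]] [[504.12509994 202.69290681]]
0.205 [[337.77018541 113.1652953 ]] [[494.98240837 209.15487262]]
```

{"method": "send_rows", "body": {
  "targets": [
    [1, 1, 10, 5, 0],
    [1, 3, 35, 5, 0],
    [1, 7, 80, 5, 0],
    [1, 11, 130, 5, 0],
    [1, 16, 180, 5, 0],
    [1, 20, 230, 5, 0],
    [1, 24, 280, 5, 0],
    [1, 28, 325, 5, 0],
    [1, 31, 355, 0, 0],
    [1, 32, 370, 0, 0]
  ]
}}

```text
time: 18.52
ee_pos: [0.5306, 0.039, 0.3091]
tcp_rot: [-179.9, -0.0, 94.8]
wrist_force: [-1.0, -1.1, 0.3]
opening: 0.0185
```

{"method": "send_rows", "body": {
  "targets": [
    [1, 0, 0, -10, 0],
    [1, 0, 0, -30, 0],
    [1, 0, 0, -40, 0],
    [1, 0, 0, -40, 0],
    [1, 0, 0, -40, 0]
  ]
}}

```text
time: 19.15
ee_pos: [0.5313, 0.0368, 0.2703]
tcp_rot: [180.0, 0.0, 94.7]
wrist_force: [0.4, 0.7, -1.0]
opening: 0.0187
```

```bash
python3 - <<'E'
from snap import *
snap("12")
crop("side","12",240,170,100,100,6,"s12c")
crop("top","12",250,120,120,110,5.4,"t12c")
E
```

```text
[0.5314 0.037  0.2704] [179.94   0.    94.72] [-0.5  0.3 -0.2] 0.01959561509346759 19.25
```

View pics/s12c.png

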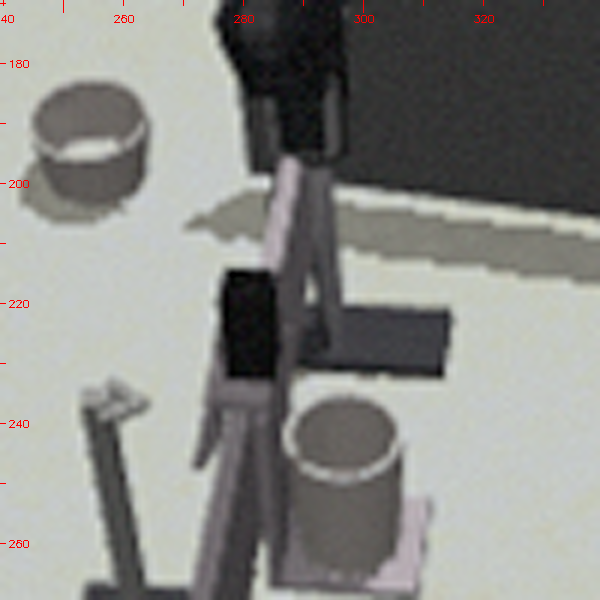

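View pics/t12c.png

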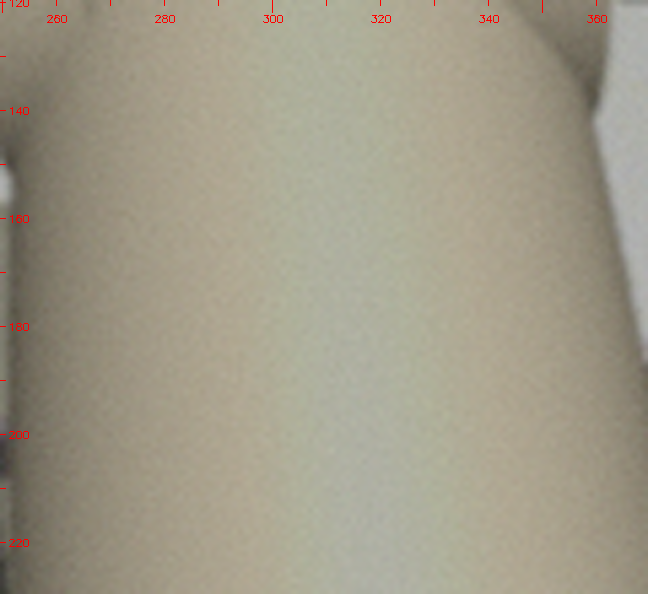

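The side view shows the carrier and cup still in place. The clear stem is hard to see against the far post near (295,215), so I'll project the expected position and boost the contrast.

```bash
python3 - <<'E'
from h import *
S=np.load("side12.npz")
for z in(.267,.237,.207,.167):print(z,proj(S,[.5312,.037,z]))
im=cv2.imread("pics/side12.png")[180:260,265:325];im=cv2.convertScaleAbs(im,alpha=2,beta=0)
cv2.imwrite("pics/s12d.png",cv2.resize(im,None,fx=7.5,fy=7.5,interpolation=cv2.INTER_CUBIC))
E
```

```text
0.267 [[292.05512306 192.29665244]]
0.237 [[293.14887141 203.42927761]]
0.207 [[294.19211912 214.04788626]]
0.167 [[295.51042419 227.46614301]]
```

View pics/s12d.png

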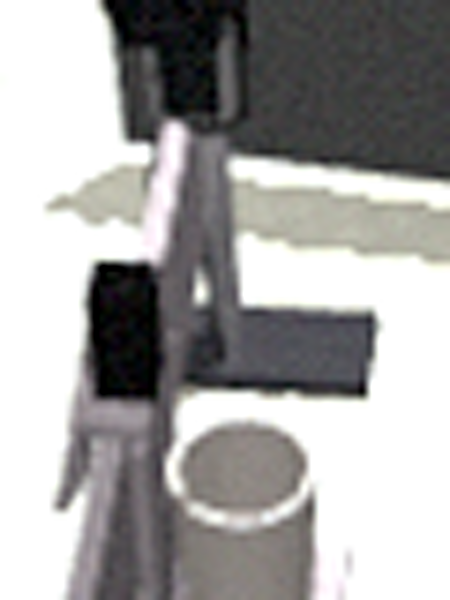

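The stem shows up with its tip at (294.9,227.5), against a predicted (295.5,227.5). I'll nudge it and lower.

{"method": "send_rows", "body": {
  "targets": [
    [1, -0.5, 1.8, -10, 0],
    [1, -0.5, 1.8, -20, 0],
    [1, -0.5, 1.8, -28, 0],
    [1, -0.5, 1.8, -32, 0],
    [1, -0.5, 1.8, -32, 0],
    [1, -0.5, 1.8, -32, 0]
  ]
}}

```text
time: 20.0
ee_pos: [0.5307, 0.039, 0.238]
tcp_rot: [180.0, 0.0, 94.7]
wrist_force: [0.5, 0.7, -0.6]
opening: 0.0189
```

```bash
python3 - <<'E'
from snap import *
snap("13",["side"])
im=cv2.imread("pics/side13.png")[185:265,265:325];im=cv2.convertScaleAbs(im,alpha=1.6,beta=0)
cv2.imwrite("pics/s13d.png",cv2.resize(im,None,fx=7.5,fy=7.5,interpolation=cv2.INTER_CUBIC))
S=np.load("side13.npz")
for z in(.121,.131,.134):print(proj(S,[.531,.0388,z]))
E
```

```text
[0.5308 0.039  0.238 ] [179.97   0.    94.73] [ 0.2  0.1 -0.1] 0.018671661962653373 20.05
[[296.84845364 242.56779624]]
[[296.54646164 239.50478786]]
[[296.45500491 238.57717141]]
```

View pics/s13d.png

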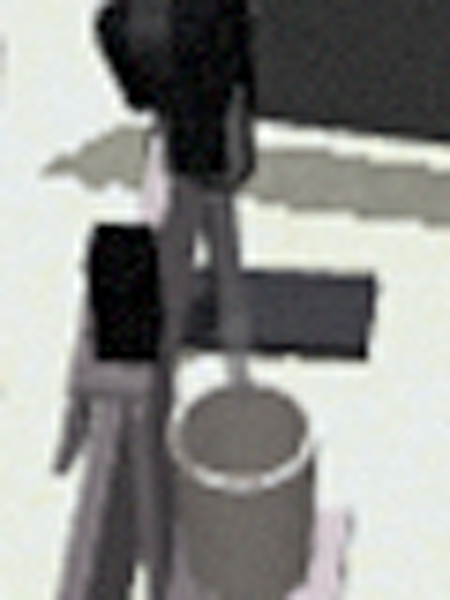

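```bash
python3 - <<'E'
from h import *
im=cv2.imread("pics/side13.png")[222:257,280:315].astype(float);im=np.clip((im-60)*2.2,0,255).astype(np.uint8)
cv2.imwrite("pics/s13e.png",cv2.resize(im,None,fx=16,fy=16,interpolation=cv2.INTER_CUBIC))
E
```

```text
(no output)
```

View pics/s13e.png

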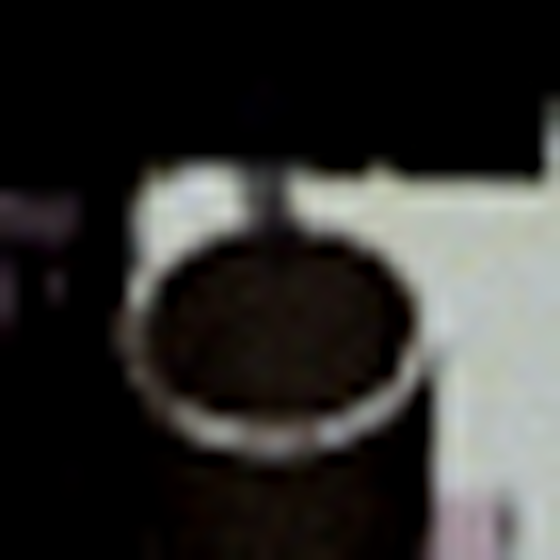

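{"method": "send_rows", "body": {
  "targets": [
    [1, 0, 0, -2, 0],
    [1, 0, 0, -3, 0],
    [1, 0, 0, -3, 0],
    [1, 0, 0, -3, 0],
    [1, 0, 0, -3, 0]
  ]
}}

```text
time: 20.68
ee_pos: [0.5307, 0.039, 0.2347]
tcp_rot: [180.0, 0.0, 94.7]
wrist_force: [0.2, 0.2, -0.1]
opening: 0.019
```

```bash
python3 - <<'E'
from snap import *
snap("14")
im=cv2.imread("pics/side14.png")[185:265,265:325];im=cv2.convertScaleAbs(im,alpha=2.2,beta=-30)
cv2.imwrite("pics/s14d.png",cv2.resize(im,None,fx=7.5,fy=7.5,interpolation=cv2.INTER_CUBIC))
E
```

```text
[0.5307 0.039  0.2347] [180.    -0.    94.73] [-0.2  0.2 -0.3] 0.019040232842818583 20.775
```

View pics/s14d.png

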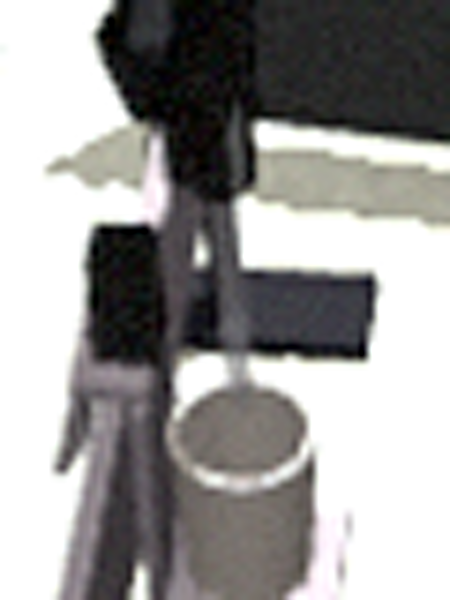

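View pics/side14.png

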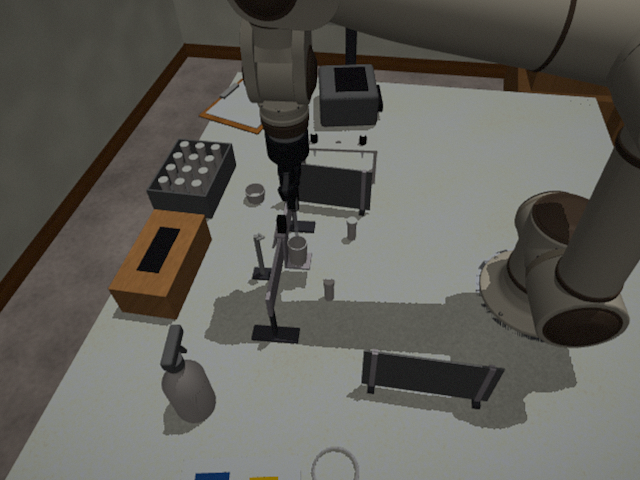

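The final side view shows the stem over the cup. The stem meets the back of the rim near (296,236), in line with the cup's centre, and the arm is still. The carrier, short droppers, vials and bottles are all where they were, and no force is felt. I'll hand in.

```bash
python3 -c "
from workcell import bot
print(bot.job_done())"
```

```text
the job is handed in; nothing more can be done
None
```

I hooked the carrier over the left end of the rail, slid it along under a light downward force to the mark, and released it. I then lifted the long dropper out, carried it upright over the screen, and stopped with its tip over the cup. The job was handed in at about 20.8 s of the 61 s allowed.

What the last checks showed:
- **Carrier:** both cameras put it within about 1 mm of the mark after release. My two camera readings of the mark itself differed by about 1.5 mm.
- **Dropper:** the tip is about 9–10 mm above the rim and within about 1 mm of the cup's centre. The wrist force was near zero, so it was touching nothing.
- **Other things:** the short droppers, vials and bottles looked unmoved in the last side view.

The tip height at the end rests on the arm position and an earlier camera fix. In the last picture the clear tip could not be seen against the inside of the cup, and the arm blocked the top camera.

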